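# Index the model turntable on by one hole

## Robot

A 6-joint arm with a two-finger parallel gripper is mounted at the origin on the work surface. World frame = base frame: x ahead of the robot, y to its left, z up, the work surface at z = 0. Lengths are in m, angles in rad, forces in N, time in s.
With the tool pointing down it reaches from about 0.275 to 0.875 m from the base axis. Payload 12.5 kg.
Tool frame: the origin (TCP) lies at the very end of the fingers, on their centre line; the grasp point (between the pads) lies 19 mm behind it; z points along the fingers, y is the line along which they close (so a half turn about z gives the same grasp; the last joint's range is limited). The gripper opens to 85 mm and grips with 20 to 120 N. Pads are 22 mm wide; open, the fingers measure 114 mm over their backs; the gripper's body (76 mm by 85 mm) begins 54 mm behind the grasp point. The pads swing forward as they close: fully open they stand 13 mm farther back than shut.
Start: joints at [-1.248, 0.351, 1.652, -0, 1.139, -0.085], TCP at [0.218, -0.505, 0.231] pointing down, gripper open.
Joint ranges: [-2.75, 2.75], [-0.79, 2.1], [0.01, 2.65], [-1.57, 4.71], [0.07, 3.14], [-2.87, 2.87]. Speed limits (rad/s): [2.22, 2.22, 2.79, 3.14, 3.14, 3.14].

## Interface

Orientations are given as a 3x3 rotation matrix whose columns are the frame's x, y, z axes.
In Python, from bench import manip gives the robot as it stands. Calls block until the motion is done:
- manip.move_ptp(position, orientation): joint-space move of the TCP to a pose.
- manip.move_l(position, attitude=None, max_speed=0.15): straight line of the TCP; attitude=None keeps the orientation; max_speed is the mean speed in m/s.
- manip.move_j(angles): joint-space move.
- manip.set_gripper(opening, effort=None): opening from 0.0 (shut) to 1.0 (fully open); effort is the grip in N (None keeps the last); returns when the fingers have stopped.
- manip.dwell(seconds).
- manip.inverse_kinematics(position, orientation): joint angles nearest the present ones, or None.
- manip.grab_frame(name): name is "side" or "top"; returns (picture, depth): 480x640x3 uint8, red, green, blue; 480x640 float32, m along the optical axis (not along the pixel's ray), 0 where there is no reading.
- manip.get_calibration(name): a dict with "camera_matrix" (3x3 intrinsics, pixels), "R" (3x3) and "t" (3): a world point X has camera coordinates R X + t. Camera axes: x right, y down, z forward; pixel columns grow to the right and rows downward; lengths in m; the calibration is good to about 2 mm. A picture is of the moment at which its call begins. get_calibration takes no time and is no camera call.
A pose or a line that the arm cannot do raises manip.Unreachable and nothing moves.
- manip.sign_off(): hands the job in; it is judged then, once.
Trained networks look in the newest picture that a camera, given by its name, has taken for a name from the list of things; names that differ only in an ending like _2 or _b are one class to them, and where a whole thing is asked for, a point or a joint stands for the part that bears it (a point fixed in the world has none). Each returns a list of dicts, best first, with "confidence" (0 to 1); they miss things now and then, are a little off and sometimes report something else, mostly with a low value. They report only what shows in the picture. A call takes as long as a camera call. They do not tell look-alikes from the thing itself.
- manip.look_for(camera, name): "at" ([x, y, z] in m, in world coordinates, good to about 4 mm: the middle of the surface that is visible of it).
Readings, each from a call of its own:
- manip.current_time(): time.
- manip.current_qpos(): joint angles.
- manip.current_joint_vel(): joint speeds.
- manip.current_joint_torque(): joint torques, N m.
- manip.current_ee_pos(): TCP position.
- manip.current_tcp_rot(): TCP orientation.
- manip.current_force(): force on the tool from outside, world axes, zero at the start.
- manip.current_ft_torque(): the same for the moment, N m.
- manip.current_grip_width(): opening from 0.0 (shut) to 1.0 (fully open).
- manip.current_grip_force(): force on a finger pad.
Only numpy, scipy, OpenCV 4.12 (cv2) and the standard library are available. Lean on these libraries where they do the work, as an engineer would, in place of code of your own. Each camera call takes 0.05 s, during which the arm holds its last target. There are 200 camera calls.

## Task

The plaster cast on the indexing turntable has to be brought round by one station: press the turntable's spring plunger down with the fingertips to free it, push its index arm round anticlockwise (seen from above) to the next hole, and let the plunger spring back up so that it locks there. Do not turn past that hole, leave the cast standing on the table as it stands, do not lift or shift the other things on the bench, and finish with the hand clear.

Things in the scene. Friction and masses are not known exactly. Their poses are not given: they have to be found in the camera images.
- stand: The fixed lower part of the indexing turntable, screwed to the bench: round grey foot 200 mm across, pedestal, and at 46 to 54 mm above the bench a fixed steel index plate 224 mm across with twelve 10 mm holes, 30 degrees (0.5236 rad) apart, on a circle of radius 98 mm. Origin on the turning axis at bench level; at the start the index arm points along its -x axis. z is up.
- table_top (a point): The centre of the top of the turning table, on the turning axis, 72 mm above the bench. The turning part is an aluminium disc 170 mm across (top at 70 mm) with a 2 mm rubber pad, and an aluminium index arm (top at 72 mm, reaching 137 mm from the axis) that sticks out from it over the index plate along the -x axis of this point. The frame turns with the table.
- turntable (a joint): Angle of the turning table, rad, growing anticlockwise seen from above; about 0 in the hole where it starts, 0.5236 in the next hole. While the plunger's pin is in a hole the table is locked, with about 0.013 rad of play either way; out of the hole it turns freely with light friction (about 0.1 N m) and stays where it is left.
- plunger_top (a point): The centre of the top of the plunger's flat round steel button, 32 mm across, on the index arm 122 mm from the turning axis; 95 mm above the bench when up. Press it straight down: its pin then leaves the hole of the index plate (from below). About 4 N starts it, about 9 N holds it fully down. The point moves with the button.
- plunger (a joint): How far the plunger is pressed down, m: 0 up, with the pin locked in a hole; 0.012 fully down against its stop. From 0.0095 down the pin is clear of the plate and the table turns. If the button is let go between two holes, the pin rides on the plate (value about 0.0085) while the table can still be turned, and springs up by itself, to 0, when it comes to the next hole, stopping the table there.
- handle_top (a point): The top of the upright black handle peg on the index arm by which the table is swung: 18 mm in diameter, its top 128 mm and its foot 72 mm above the bench. It stands beside the button on the anticlockwise side: its axis is 34 mm from the button's, at right angles to the arm, so there are 25 mm from the button's centre to the peg's near face and a fingertip on the button can push against the peg.
- cast: Dental cast of cream-coloured stone, a horseshoe arch of teeth on a base about 65 by 62 mm and 30 mm high, 160 g, standing loose on the rubber pad in the middle of the table (top about 102 mm above the bench). Origin on its underside 5 mm behind the middle, z up, front teeth to +x. It turns with the table.
- spare_cast: Bystander: another dental cast, pink base with white teeth, about 60 mm across and 30 mm high, loose on the bench near the stand. Origin at the centre of its underside.
- dropper: Bystander: brown glass dropper bottle with green cap and rubber teat, 36 mm across and 100 mm high, loose on the bench near the stand. Origin at the centre of its underside.
- jar: Bystander: small white jar with metal lid, 42 mm across and 45 mm high, loose on the bench near the stand. Origin at the centre of its underside.
- spatula: Bystander: plaster spatula, dark wooden handle 14 mm thick and narrow steel blade, 170 mm long, lying flat on the bench near the stand, along its x axis. Origin under its middle.
Mind the look-alikes: they are no part of the job. What is shaped like the cast but green is not meant.

How it is judged:
On the way, in this order (a step that is already met when the one before it is completed fails the run):
1. the plunger is pressed down with the fingers, freeing the table, which has not yet been turned (value of joint plunger above 0.007 m and contact force between the fingers and stand above 2 N and value of joint turntable below 0.12 rad), for 0.1 s.
2. the table is swung off its hole towards the next (value of joint turntable above 0.3 rad), for 0.1 s.
At the end, for the whole second after the job is handed in: The table stands one hole further anticlockwise (0.5236 rad, within 2 degrees) and at rest, the plunger has sprung up into that hole (within 2 mm of fully up), and the cast still stands upright (within 5 degrees) in the middle of the table (within 15 mm), having turned with it (within 15 degrees) (value of joint turntable between 0.4887 and 0.5585 rad and value of joint plunger below 0.002 m and velocity of joint turntable between -0.05 and 0.05 rad/s and distance between cast and table_top below 0.015 m and angle between the x axis of cast and the x axis of table_top, either way round below 0.26 rad and angle between cast's own z axis and vertical below 0.09 rad); the robot touches nothing.
It fails at once if the table is turned past the next hole (value of joint turntable above 0.65 rad).
It fails at once if the table is turned the wrong way (value of joint turntable below -0.12 rad).
It fails at once if the cast is lifted, pushed along or tipped on the table (distance between cast and table_top above 0.02 m or height (world z) of cast above 0.08 m or angle between cast's own z axis and vertical above 0.2 rad).
It fails at once if another thing on the bench is lifted or shifted by more than 15 mm (distance of any of spare_cast, dropper, jar, spatula from where it was at the start of the episode above 0.015 m).
It also fails if it takes over 42 s, if anything falls off the work surface, if the arm or the gripper's body presses on something with over 40 N, if the wrist force passes 120 N, or if a joint passes its speed limit or range.

## Working session

There is one attempt and no reset: what is moved stays moved. The work goes in short steps, each a Python script; the robot and the scene stay as the last script left them, time stands still between calls to the robot, and variables do not carry over. Pictures are saved under pics/ and viewed, at most 10 in all, crops included, and the job is handed in when it is done.

```bash
mkdir -p pics
python3 - <<'E'
from bench import manip
import cv2
for c in("top","side"):
    p,d=manip.grab_frame(c); cv2.imwrite(f"pics/{c}0.png",p[:,:,::-1])
    k=manip.get_calibration(c); print(c,k)
    for n in("stand","plunger_top","handle_top","table_top","cast","spare_cast","dropper","jar","spatula"):
        print(n,[(r["at"],round(r["confidence"],2)) for r in manip.look_for(c,n)[:3]])
print(manip.current_tcp_rot(),manip.current_time())
E
```

```text
top {'camera_matrix': array([[477.64213291,   0.        , 319.39460881],
       [  0.        , 477.64213291, 235.68235   ],
       [  0.        ,   0.        ,   1.        ]]), 'R': array([[ 0.05977852, -0.99820473,  0.00372091],
       [-0.9742161 , -0.05915352, -0.21772425],
       [ 0.21755348,  0.00939027, -0.97600323]]), 't': array([0.01103029, 0.60161052, 0.76164164])}
stand [([0.5731, 0.0382, 0.0717], 0.6)]
plunger_top [([0.4684, 0.0471, 0.0947], 0.61)]
handle_top [([0.5686, 0.0328, 0.0747], 0.92)]
table_top [([0.5685, 0.0361, 0.0749], 0.6), ([0.6676, -0.1492, 0.0571], 0.27)]
cast [([0.5938, 0.0374, 0.0824], 0.95), ([0.3784, -0.1125, 0.0146], 0.75), ([0.3836, 0.1042, 0.0113], 0.57)]
spare_cast [([0.7829, 0.0359, 0.0138], 0.89), ([0.5684, 0.0367, 0.0736], 0.64)]
dropper []
jar [([0.6777, 0.1847, 0.0462], 0.79)]
spatula [([0.56, 0.2339, 0.0076], 0.9), ([0.4677, 0.0434, 0.0934], 0.43)]
side {'camera_matrix': array([[586.93269925,   0.        , 322.52420637],
       [  0.        , 586.93269925, 238.71784838],
       [  0.        ,   0.        ,   1.        ]]), 'R': array([[-0.963
[... 295 characters left out ...]
.6)]
handle_top [([0.5592, 0.0586, 0.0716], 0.85), ([0.4724, 0.0475, 0.0991], 0.25)]
table_top [([0.558, 0.0595, 0.0685], 0.76)]
cast [([0.5922, 0.0474, 0.0877], 0.81), ([0.3824, 0.1196, 0.0126], 0.56), ([0.3787, -0.1041, 0.0165], 0.56)]
spare_cast [([0.7839, 0.0384, 0.0136], 0.84), ([0.5544, 0.0557, 0.0689], 0.38)]
dropper [([0.6745, -0.1457, 0.0412], 0.82), ([0.7828, 0.0378, 0.0164], 0.19)]
jar [([0.6751, 0.1981, 0.0356], 0.69), ([0.4726, 0.0484, 0.0983], 0.47)]
spatula [([0.5588, 0.2376, 0.0084], 0.87), ([0.56, 0.087, 0.0615], 0.41)]
[[ 9.17983495e-01  3.96618586e-01 -2.17583744e-05]
 [ 3.96618587e-01 -9.17983494e-01  4.30569229e-05]
 [-2.89665267e-06 -4.81553203e-05 -9.99999999e-01]] 1.0
```

View pics/top0.png

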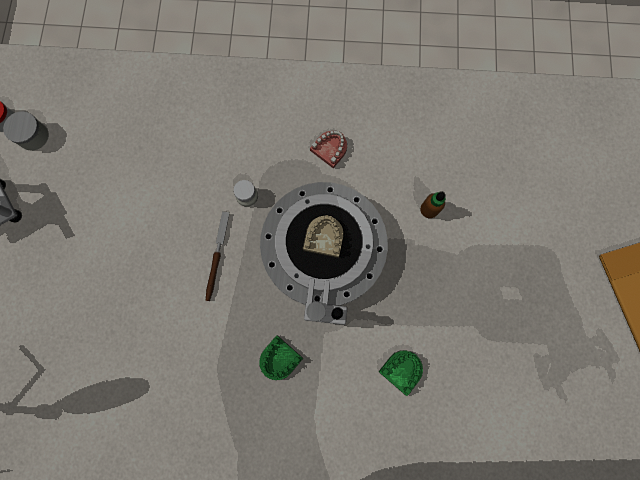

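View pics/side0.png

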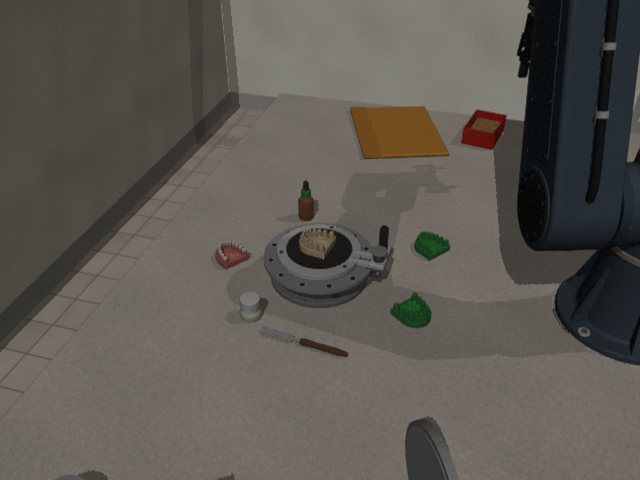

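The top view shows the button at (317,311) and the peg at (337,313) on the arm. The table with the cream cast is at (324,238). The green look-alike casts at (281,358) and (402,371) are not wanted, and neither is the pink one at (330,148). In the side view the button is at (380,253) and the peg top at (384,230). Next I'll measure the button, peg and axis from both depth images.

```bash
cat > h.py <<'E'
from bench import manip
import numpy as np, cv2
def cloud(c,name=None):
    p,d=manip.grab_frame(c); k=manip.get_calibration(c); K=k["camera_matrix"]
    if name: cv2.imwrite(name,p[:,:,::-1])
    v,u=np.mgrid[:480,:640]
    C=np.stack([(u-K[0,2])/K[0,0]*d,(v-K[1,2])/K[1,1]*d,d],-1)
    W=(C-k["t"])@k["R"]; W[d==0]=np.nan
    return p,W
def fitc(P):
    A=np.c_[2*P,np.ones(len(P))]; s=np.linalg.lstsq(A,(P**2).sum(1),rcond=None)[0]
    return s[:2],np.sqrt(s[2]+s[:2]@s[:2])
def circ(P):  # min enclosing circle
    return cv2.minEnclosingCircle(P.astype(np.float32).reshape(-1,1,2))
E
python3 - <<'E'
from h import *
for c in("top","side"):
    p,W=cloud(c); X,Y,Z=W[...,0],W[...,1],W[...,2]
    near=np.hypot(X-.467,Y-.04)<.07
    b=near&(abs(Z-.096)<.0055); 
    pts=W[b]; sel=np.hypot(pts[:,0]-.468,pts[:,1]-.047)<.022; q=pts[sel]
    print(c,"button n",len(q),"mean",q.mean(0).round(4),"enc",circ(q[:,:2]),"range",q.min(0).round(4),q.max(0).round(4))
    q=W[near&(Z>.118)&(Z<.14)]; print("peg n",len(q),q.mean(0).round(4),"enc",circ(q[:,:2]), "zmax",q[:,2].max().round(4),"range",q.min(0).round(4),q.max(0).round(4))
    q=W[(np.hypot(X-.59,Y-.037)<.13)&(abs(Z-.054)<.006)]; 
    print("plate enc",circ(q[:,:2]),np.median(q[:,2]))
    q=W[(np.hypot(X-.59,Y-.037)<.1)&(abs(Z-.071)<.006)&(X>.52)]
    print("disc enc",circ(q[:,:2]),np.median(q[:,2]))
    y0,y1,x0,x1=(180,340,240,400) if c=="top" else (190,310,250,410)
    cv2.imwrite(f"pics/{c}c.png",cv2.resize(p[y0:y1,x0:x1,::-1],None,fx=3.5,fy=3.5,interpolation=cv2.INTER_CUBIC))
E
```

```text
top button n 302 mean [0.4689 0.0454 0.0965] enc ((0.46897628903388977, 0.04537774249911308), 0.01585460640490055) range [0.4542 0.0302 0.0928] [0.4847 0.0611 0.1007]
peg n 101 [0.4669 0.0119 0.1272] enc ((0.4672156274318695, 0.01187682431191206), 0.008742434903979301) zmax 0.1314 range [0.4594 0.0042 0.118 ] [0.4751 0.0199 0.1314]
plate enc ((0.5911707282066345, 0.03944537043571472), 0.11221097409725189) 0.055715943008298754
disc enc ((0.5907966494560242, 0.03952408581972122), 0.08500805497169495) 0.07280397193905852
side button n 143 mean [0.469  0.0477 0.0957] enc ((0.46864795684814453, 0.04563635215163231), 0.01885976642370224) range [0.4543 0.0274 0.092 ] [0.4846 0.0639 0.0988]
peg n 65 [0.4669 0.0146 0.1245] enc ((0.4675372242927551, 0.01300724595785141), 0.00886189192533493) zmax 0.1302 range [0.4588 0.0061 0.1181] [0.4756 0.0215 0.1302]
plate enc ((0.5847583413124084, 0.03517836332321167), 0.12022272497415543) 0.05474481549053377
disc enc ((0.5930278897285461, 0.03998708724975586), 0.08794800192117691) 0.0718420361136507
```

View pics/topc.png

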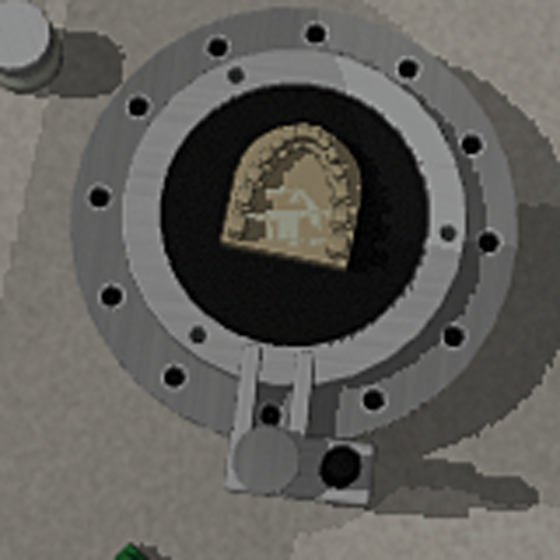

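The measurements hold up. The axis is at (0.591, 0.0395), the button 122 mm from it with its top at about 0.096, and the peg 34 mm from the button on the anticlockwise (−y) side. The crop confirms the round steel button on the arm of the stand carrying the cream cast, with the peg to its right.

Next I'll shut the fingers and press the button, with the force checked on the way down.

```bash
cat >> h.py <<'E'
AX=np.array([.5910,.0395]); B=np.array([.4689,.0455]); R0=np.linalg.norm(B-AX); PH=np.arctan2(*(B-AX)[::-1])
def pose(th,tang,z):
    a=PH+th; r=np.array([np.cos(a),np.sin(a)]); t=np.array([-r[1],r[0]])
    p=AX+R0*r+tang*t
    x=np.r_[-t,0]; zz=np.array([0,0,-1.]); y=np.cross(zz,x)
    return np.r_[p,z],np.c_[x,y,zz]
def st(m=""): print(m,"t",round(manip.current_time(),2),"p",np.round(manip.current_ee_pos(),4),"F",np.round(manip.current_force(),1))
E
python3 - <<'E'
from h import *
manip.set_gripper(0.0,40)
for th in(0,.26,.53):print(manip.inverse_kinematics(*pose(th,.006,.09)))
manip.move_ptp(*pose(0,.006,.16)); st("above")
manip.move_l(pose(0,.006,.105)[0],max_speed=.1); st()
for z in(.098,.094,.090,.087,.085,.084,.083,.082):
    manip.move_l(pose(0,.006,z)[0],max_speed=.03); st(z)
    if manip.current_force()[2]>11: break
p,W=cloud("side","pics/s1.png")
cv2.imwrite("pics/s1c.png",cv2.resize(p[150:310,290:450,::-1],None,fx=3.5,fy=3.5))
E
```

```text
[-1.49324607e-02  4.22121770e-01  1.97040040e+00 -4.44089210e-16
  7.49070486e-01  3.41680921e-02]
[-8.15023799e-02  4.25717425e-01  1.96412331e+00 -4.44089210e-16
  7.51751917e-01 -2.92401827e-01]
[-1.41893813e-01  4.44467379e-01  1.93119965e+00 -4.44089210e-16
  7.65925624e-01 -6.22793260e-01]
above t 4.03 p [0.4688 0.0389 0.1601] F [-0.1 -0.1 -0.2]
 t 4.72 p [0.4689 0.0394 0.1053] F [-0.1  0.5  0.1]
0.098 t 5.11 p [0.4686 0.0395 0.098 ] F [ 0.1 -0.7 -0. ]
0.094 t 5.39 p [0.469  0.0395 0.0942] F [1.1 0.4 4.1]
0.09 t 5.67 p [0.4691 0.0395 0.0903] F [0.6 0.2 6.3]
0.087 t 5.92 p [0.4691 0.0395 0.0874] F [1.8 0.4 6.5]
0.085 t 6.17 p [0.4691 0.0395 0.0855] F [ 0.4 -0.2  7.2]
0.084 t 6.42 p [0.469  0.0395 0.0845] F [1.5 0.2 7.5]
0.083 t 6.67 p [0.469  0.0395 0.0835] F [ 0.1 -0.6  8.4]
0.082 t 6.92 p [0.4691 0.0395 0.0829] F [-1.7  0.1 14.5]
```

View pics/s1c.png

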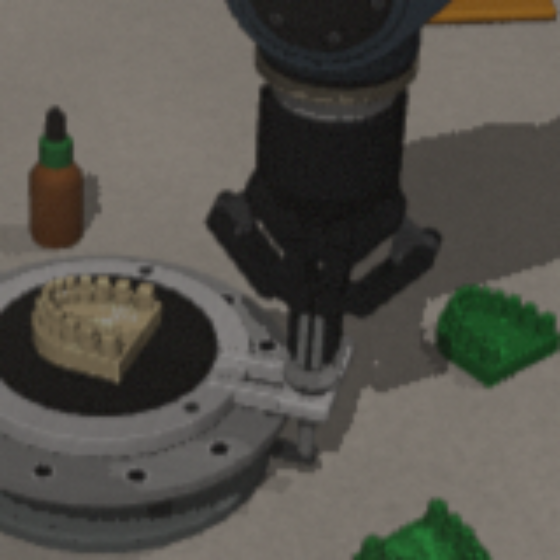

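The picture shows the fingertips on the button at (310,375) of the crop, pressed to the stop (14.5 N at z = 0.083), with the cast undisturbed. Next is the swing.

Run:
```python
from h import *
manip.dwell(.2)
for th,tg in[(0,.010),(.03,.013),(.1,.014),(.17,.014),(.24,.014),(.31,.014),(.38,.014)]:
    manip.move_l(*pose(th,tg,.082),max_speed=.05); st(th)
p,W=cloud("top","pics/t2.png")
for c in("top","side"):
    if c=="side": p,W=cloud(c)
    q=W[(np.hypot(W[...,0]-.591,W[...,1]-.0395)>.11)&(np.hypot(W[...,0]-.591,W[...,1]-.0395)<.14)&(abs(W[...,2]-.072)<.006)]
    if len(q):
        a=np.unwrap(np.arctan2(q[:,1]-.0395,q[:,0]-.591)%6.283); print(c,len(q),a.min()-PH,a.max()-PH)
cv2.imwrite("pics/s2c.png",cv2.resize(p[150:310,290:450,::-1],None,fx=3.5,fy=3.5))
```

```text
0 t 7.42 p [0.4691 0.0353 0.0829] F [-0.9 -0.2 13.8]
0.03 t 7.71 p [0.4695 0.0286 0.083 ] F [-0.4 -0.8 13.3]
0.1 t 8.05 p [0.4707 0.019  0.083 ] F [ 1.4  0.1 12.4]
0.17 t 8.38 p [0.4725 0.0106 0.083 ] F [ 0.1 -0.1 12.2]
0.24 t 8.7 p [0.4748 0.0023 0.083 ] F [ 1.1  0.  10.8]
0.31 t 9.03 p [ 0.4777 -0.0058  0.083 ] F [ 1.1  1.  11.5]
0.38 t 9.35 p [ 0.4812 -0.0137  0.083 ] F [ 1.2 -0.3 11.5]
side 137 0.27754345043961326 0.8721741655407143
```

View pics/s2c.png

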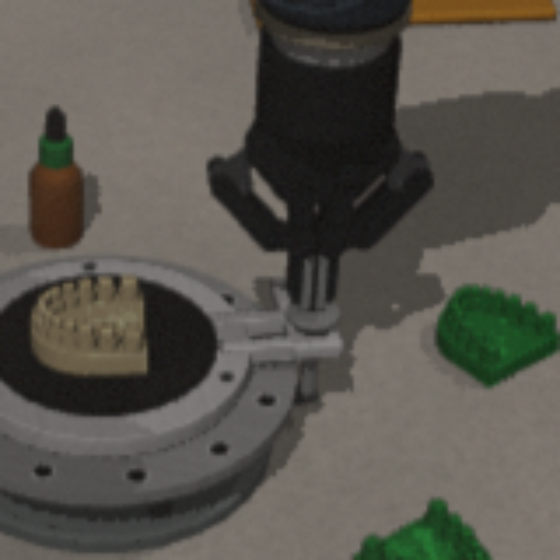

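The table has turned with the cast standing on it. The arm is short of the next hole, still held down at (315,320). I'll lift so the pin rides on the plate, then push the peg gently until it locks.

Run:
```python
from h import *
manip.move_l(pose(.38,.014,.103)[0],max_speed=.05); manip.dwell(.2); st("up")
f0=manip.current_force()
for th in np.arange(.39,.575,.012):
    P,O=pose(th,.014,.103)
    manip.move_l(P,O,max_speed=.02)
    f=np.mean([manip.current_force() for _ in range(4)],0)-f0; ft=f[:2]@-O[:2,0]
    print(round(th,3),"ft",round(ft,1))
    if ft<-6: break
st()
p,W=cloud("side")
cv2.imwrite("pics/s3c.png",cv2.resize(p[150:310,290:450,::-1],None,fx=3.5,fy=3.5))
```

```text
up t 10.22 p [ 0.4797 -0.0134  0.1027] F [ 0.2 -0.2  0.2]
0.39 ft -0.3
0.402 ft -0.3
0.414 ft -0.8
0.426 ft 0.2
0.438 ft -0.4
0.45 ft -1.3
0.462 ft -0.8
0.474 ft 0.8
0.486 ft -0.5
0.498 ft -0.6
0.51 ft 0.4
0.522 ft -0.5
0.534 ft -2.4
0.546 ft -6.0
 t 13.72 p [ 0.4897 -0.0306  0.1029] F [-2.7  5.1  2.3]
```

View pics/s3c.png

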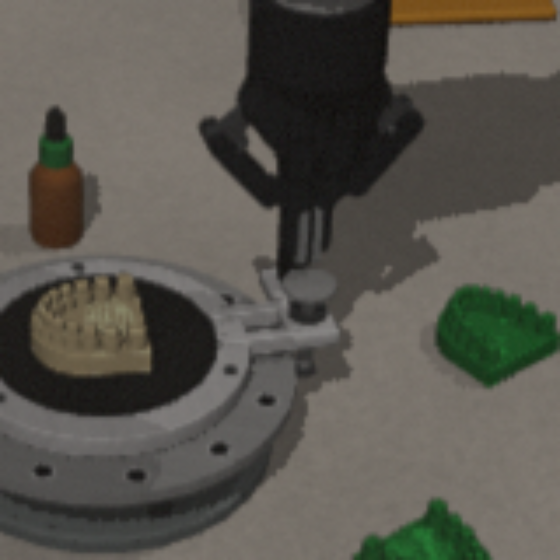

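The button looks raised at (308,285), and the peg resists with 6 N, which suggests it has locked. I'll back off, rise clear and measure.

Run:
```python
from h import *
manip.move_l(pose(.546,.008,.104)[0],max_speed=.03)
manip.move_l(pose(.546,.008,.18)[0],max_speed=.1)
manip.move_ptp(np.array([.30,-.35,.25]),manip.current_tcp_rot()); st()
p,W=cloud("top"); X,Y,Z=W[...,0],W[...,1],W[...,2]; r=np.hypot(X-.591,Y-.0395)
q=W[(r>.1)&(r<.15)&(X<.56)&(abs(Z-.096)<.006)]; c,rad=circ(q[:,:2])
b=np.array(c)-AX; print("button",c,rad,np.median(q[:,2]),"turn",np.arctan2(b[1],b[0])%6.2832-PH%6.2832)
q=W[(r>.1)&(r<.15)&(X<.56)&(Z>.118)&(Z<.14)]; c,rad=circ(q[:,:2]); b=np.array(c)-AX; b0=np.array([.4672,.0119])-AX
print("peg",c,"turn",(np.arctan2(b[1],b[0])-np.arctan2(b0[1],b0[0]))%6.2832)
for n in("cast","spare_cast","jar","spatula"): print(n,[np.round(e["at"],4) for e in manip.look_for("top",n)[:1]])
cv2.imwrite("pics/t3c.png",cv2.resize(p[130:350,200:460,::-1],None,fx=2.3,fy=2.3))
```

```text
t 16.44 p [ 0.3005 -0.3495  0.2497] F [-0.1 -0.1 -0.2]
button (0.48510730266571045, -0.026315676048398018) 0.025462206453084946 0.09657407708543815 turn 0.6052166674730102
peg (0.4983154833316803, -0.04653545096516609) turn 0.5288584356816632
cast [array([0.3862, 0.1072, 0.0113])]
spare_cast [array([0.7823, 0.0358, 0.0151])]
jar [array([0.6771, 0.1844, 0.0442])]
spatula [array([0.561 , 0.2336, 0.0073])]
```

View pics/t3c.png

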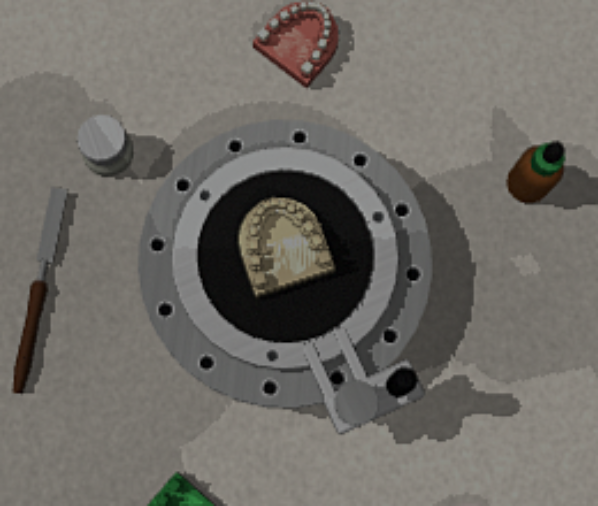

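The peg has turned 0.529 rad. The button top reads 0.0966, the same as its starting (up) height, so it is locked. The cast stands on the pad at (288,250), turned with the table, the bystanders are in place, and the hand is clear.

```bash
python3 -c "
from bench import manip
print(manip.sign_off())"
```

```text
the job is handed in; nothing more can be done
None
```

The job is handed in: the table is one hole further anticlockwise (measured 0.529 rad), the plunger is back up and locked, the cast still stands on its pad having turned with the table, and the hand is clear; the hand-in returned no verdict.

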